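Index the decorating wheel to the next panel

ROBOT

A 7-joint arm with a two-finger parallel gripper is mounted at the origin on the work surface. World frame = base frame: x ahead of the robot, y to its left, z up, the work surface at z = 0. Lengths are in m, angles in rad, forces in N, time in s.
With the tool pointing down it reaches from about 0.425 to 0.825 m from the base axis. Payload 3.6 kg.
Tool frame: the origin (TCP) lies at the very end of the fingers, on their centre line; the grasp point (between the pads) lies env.grip_depth behind it (env.grip_depth is the distance from the TCP to the grasp point, in m); z points along the fingers, y is the line along which they close (so a half turn about z gives the same grasp; the last joint's range is limited). The gripper opens to 85 mm and grips with 20 to 120 N. Pads are 22 mm wide; open, the fingers measure 114 mm over their backs; the gripper's body (76 mm by 85 mm) begins 54 mm behind the grasp point. The pads swing forward as they close: fully open they stand 13 mm farther back than shut.
Start: joints at [1.081, 0.615, -0.013, 1.423, 0.008, 1.103, -0.04], TCP at [0.29, -0.582, 0.231] pointing down, gripper open.
Joint ranges: [-3.12, 3.12], [-0.3, 2.06], [-1.34, 1.32], [0.26, 2.42], [-1.36, 4.5], [0.01, 1.98], [-2.84, 2.84]. Speed limits (rad/s): [2.79, 2.79, 3.14, 3.14, 3.14, 3.14, 3.14].

INTERFACE

Orientations are given as a unit quaternion [w, x, y, z].
In Python, from station import env, get_image gives the robot as it stands.
- The arm moves only by the tool play_rows, never from a script. Its argument "motion" is one flat list of numbers, 7 for each row, row after row: the shift along the tool's x, y, z in units of 40 mm (1.0 is 40 mm), then the turn, a rotation vector about the tool's x, y, z in units of 0.08 rad (1.0 is 0.08 rad), then the opening, from 0 (shut) to 1 (fully open). In form: [dx, dy, dz, wx, wy, wz, jaw, dx, dy, dz, wx, wy, wz, jaw, ...]. A call has 1 to 10 rows; each row shifts and turns the commanded pose from where the row before left it, along the tool's axes as they then stand; what a row does not reach is not made up. A row lasts 1/8 s, in which the tool goes at most 62.5 mm and 10.7 degrees, less where a joint would pass 70% of its speed; a pose out of reach is approached as far as the arm can. A call with a number of a shift or a turn outside -1 to 1 is refused whole. A call with a gripper value outside its range is refused whole. The fingers move at their own pace and stop on an object; "force" is the grip in N (left out, the last holds). Time passes only in rows, so rows that do not move let the fingers close. It gives the time, the measured TCP pose, the force, the opening and the grip force at its end, in the units of the state.
- env.observe(): the state, without advancing time (a new reading comes with each control period).
- get_image(name): name is "scene" or "top" or "wrist"; returns a dict with "frame" (420x560x3 uint8, red, green, blue), "camera_matrix" (3x3 intrinsics, pixels), "rvec" (rotation vector, rad) and "tvec" (3), from world to camera coordinates, as OpenCV has them. Camera axes: x right, y down, z forward; pixel columns grow to the right and rows downward; lengths in m; the calibration is good to about 2 mm. A picture is of the moment at which its call begins. There is no depth.
- env.finish_job(): hands the job in; it is judged then, once.
The state is a dict: "clock": time; "qpos": joint angles; "qvel": joint speeds; "effort": joint torques, N m; "position": TCP position; "tool_rot": TCP orientation; "contact_force": force on the tool from outside, world axes, zero at the start; "wrist_torque": the same for the moment, N m; "opening": finger opening in m; "grip_force": force on a finger pad.
Only numpy, scipy, OpenCV 4.12 (cv2) and the standard library are available. Lean on these libraries where they do the work, as an engineer would, in place of code of your own. Each camera call takes 0.05 s, during which the arm holds its last target. There are 200 camera calls.

TASK

The flower panel facing the front of the dish is finished: advance the decorating wheel by exactly one hole, clockwise seen from above, without running on past it. Throw the red-balled lever over to draw the spring pin, push the wheel round by its wooden turning peg, and put the lever back so that the pin drops fully home in the next hole. The paint on the dish is wet, so do not touch the dish or make it slip on the wheel, and leave everything else on the table where it is.

Things in the scene. Friction and masses are not known exactly. Their poses are not given: they have to be found in the camera images.
- stand: dark cast-iron stand of the decorating wheel, fixed to the table; origin on the wheel's axis at table level, z up. Its -x side is the painter's side (front). At its +y a 26 mm wide post stands just outside the wheel's rim (y 162 to 178 mm), and an arm 102 to 116 mm high reaches in over the rim to carry the spring pin and its lever at (0, +133 mm).
- wheel (a joint): rotation of the wheel, rad: 0 at the start with the pin in a hole, growing clockwise seen from above; the next hole is at 0.785. It turns with light friction (about 1.5 N at the peg) and, if moved slowly, stays where it is left; with the pin in a hole it is locked but for about 0.006 rad of play.
- index_pin (a joint): height of the spring pin (9 mm steel pin, round tip), m: 0 = fully home, its tip 8.5 mm deep in the hole; from 0.0085 its tip is clear of the wheel; about 0.0105 with the lever thrown over. A spring (7 to 10 N) pushes it down: off a hole it rides on the wheel (reading about 0.008, some 2 N more at the peg) and drops by itself when a hole comes within about 4 mm of it.
- lever (a joint): cam lever of the pin, rad: 0 = put back (pin free to drop), leaning 44 degrees from upright towards +x of the stand; 1.54 = thrown over to its stop, leaning 44 degrees towards -x of the stand (painter's side), pin held drawn. Let go below about 1.0 it springs back to 0; it holds from about 1.3 on. Pushing the smooth ball takes 3 to 5 N.
- lever_ball (a point): centre of the 18 mm red ball at the lever's end, 65 mm from the axle on an 8 mm round bar. The lever swings in the upright plane along the stand's x; the axle is along the stand's y at (0, +133 mm), 125 mm above the table, so the ball is 172 mm high at both ends of its swing, 190 mm at the top. The pin's 32 x 18 mm crosshead below stays under 152 mm.
- peg_mid (a point): point on the axis of the upright wooden turning peg on the wheel, 20 mm above the wheel's top (105 mm above the table). The peg is 14 mm in diameter with a 16 mm ball end, its top 130 mm above the table, 100 mm from the wheel's axis. At wheel 0 it stands at (+71, -71 mm) of the stand, at the next hole at (0, -100 mm).
- wheel_center (a point): centre of the wheel's flat top face, 85 mm above the table, on its axis; its axes turn with the wheel, an aluminium disc 304 mm across with 8 brass-bushed index holes 45 degrees apart on a circle of 133 mm radius
- dish_mid (a point): centre, half-way up, of the white dish lying loose at the middle of the wheel, 110 mm across and 22 mm high; three of its eight rim panels have wet blue flowers
- mug: white ceramic mug, 82 mm across, 92 mm high; origin under its centre
- jar: empty glass jar with a steel screw lid, 72 mm across, 107 mm high; origin under its centre
- pill_case: blue plastic pill case, 150 x 34 x 22 mm, long along its x; origin under its centre
- depressor: stainless steel tongue depressor, 164 x 20 x 4 mm, long along its x, lying flat; origin under its centre
- palette: white ceramic paint tile, 110 x 150 x 8 mm; origin under its centre
- brush: paint brush lying on the table, 186 mm long along its x, 9 mm thick; origin under its middle
- blank_dish: unpainted white dish, 110 mm across and 22 mm high, standing on the table; origin under its centre
Mind the look-alikes: they are no part of the job. What is shaped like the part that bears dish_mid but green or pink is not meant.

How it is judged:
On the way, in this order (a step that is already met when the one before it is completed fails the run):
1. the pin is drawn clear of its hole while the wheel still stands at it (value of joint index_pin above 0.0085 m and value of joint wheel below 0.1 rad), for 0.1 s.
2. the wheel is brought round to the next hole (value of joint wheel above 0.72 rad), for 0.1 s.
At the end, for the whole second after the job is handed in: The wheel stands one hole (0.785 rad, within 0.03) clockwise of its start with the pin fully home (within 1.5 mm) and the lever put back (within 0.2 rad); the dish still lies flat at the middle of the wheel, within 10 mm, turned with it (within 0.25 rad), and at rest (value of joint wheel between 0.755 and 0.815 rad and value of joint index_pin below 0.0015 m and value of joint lever below 0.2 rad and horizontal distance between dish_mid and wheel_center below 0.01 m and angle between dish_mid's own z axis and vertical below 0.1 rad and z of dish_mid in the frame of stand below 0.1 m and angle between the x axis of dish_mid and the x axis of wheel_center, either way round below 0.25 rad and angular speed of dish below 0.1 rad/s); the robot touches nothing.
It fails at once if the wheel is run on well past the next hole (more than 0.2 rad) or back the wrong way (value of joint wheel above 0.985 rad or value of joint wheel below -0.2 rad).
It fails at once if the robot touches the wet dish (contact force between any of the arm, the fingers and dish above 0.3 N).
It fails at once if the dish slips or tips on the wheel (horizontal distance between dish_mid and wheel_center above 0.015 m or angle between dish_mid's own z axis and vertical above 0.25 rad).
It fails at once if something else on the table is moved by more than 15 mm (distance of any of mug, jar, pill_case, depressor, palette, brush, blank_dish from where it was at the start of the episode above 0.015 m).
It also fails if it takes over 61 s, if anything falls off the work surface, if the arm or the gripper's body presses on something with over 40 N, if the wrist force passes 120 N, or if a joint passes its speed limit or range.

## Working session

There is one attempt and no reset: what is moved stays moved. The work goes in short steps, Python scripts to look and compute and a tool call to move; the robot and the scene stay as the last step left them, time stands still between calls to the robot, and variables do not carry over. Pictures are saved under pics/ and viewed, at most 10 in all, crops included, and the job is handed in when it is done.

Besides the shell and the picture viewer there is one more tool, called after "Emit:" as a command line: name --argument value ..., lists and objects as JSON in quotes. play_rows: Moves the arm, as the interface text tells. Shifts and turns lie within -1 to 1; 1 stands for 40 mm of shift or 0.08 rad of turn. Its arguments: {"type":"object","properties":{"motion":{"type":"array","items":{"type":"number","minimum":-1,"maximum":1}},"force":{"type":"number"}},"required":["motion"]}

```bash
mkdir -p pics; python3 - <<'E'
from station import env,get_image
import cv2,pickle
d={}
for n in("scene","top","wrist"):
    d[n]=get_image(n); cv2.imwrite(f"pics/{n}0.png",d[n]["frame"][:,:,::-1]); print(n,d[n]["tvec"],d[n]["rvec"])
pickle.dump(d,open("d0.pkl","wb"))
print(env.observe(),env.grip_depth)
E
```

```text
scene [ 0.07738951 -0.34380631  1.53012173] [ 1.73796687  2.08758541 -0.60749512]
top [0.00881264 0.53672358 1.19115996] [ 2.17969162 -2.16412132  0.11603572]
wrist [-0.64870805 -0.04333749  0.37951957] [-2.42995286  1.50064947  0.2491746 ]
{'clock': 0.15, 'qpos': array([ 1.08147024,  0.615709  , -0.01261429,  1.4245663 ,  0.00807008,
        1.10337444, -0.04041615]), 'qvel': array([ 0.00039342, -0.00389203,  0.00020058, -0.0052292 , -0.00139584,
        0.00150684,  0.00212503]), 'effort': array([ 1.01428341e-03, -4.69659483e+01,  2.59428816e-01, -1.71251786e+01,
        9.93862952e-03,  7.09045358e-03, -3.32259425e-06]), 'position': array([ 0.2899654 , -0.58107521,  0.23038474]), 'tool_rot': array([-9.78037580e-04,  9.73339033e-01,  2.29368956e-01, -2.26945321e-04]), 'contact_force': array([ 0.12381592,  0.04608566, -0.61423977]), 'wrist_torque': array([0.0300274 , 0.03795087, 0.02990682]), 'grip_force': 0.0, 'opening': 0.08553529811588129} 0.0187
```

View pics/scene0.png

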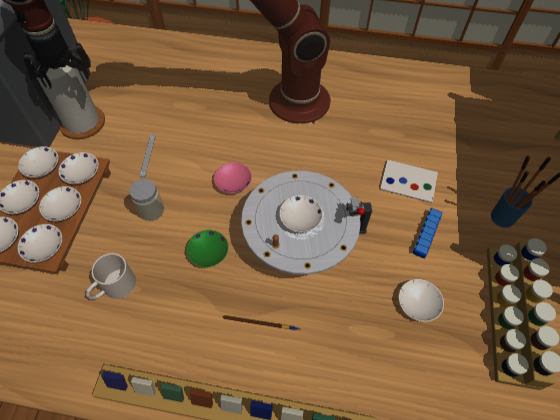

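View pics/top0.png

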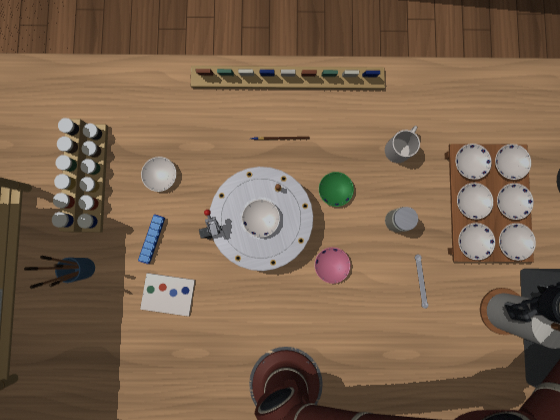

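The scene view shows the wheel at about (301,222), with the peg near (275,240) and the red ball near (361,211). In the top view the wheel is at (261,218), the peg at (280,188) and the ball at (207,212). The stand is roughly aligned with the world axes, and the post is on +y.

```bash
cat > h.py <<'E'
import numpy as np,cv2
def cam(d):
    R=cv2.Rodrigues(np.array(d["rvec"],float))[0];t=np.array(d["tvec"],float).ravel();return np.array(d["camera_matrix"]),R,t
def ray(d,uv):
    K,R,t=cam(d);v=R.T@np.linalg.inv(K)@np.array([uv[0],uv[1],1.]);return -R.T@t,v/np.linalg.norm(v)
def plane(d,uv,z):
    c,v=ray(d,uv);return c+v*(z-c[2])/v[2]
def tri(d1,u1,d2,u2):
    c1,v1=ray(d1,u1);c2,v2=ray(d2,u2);s=np.linalg.lstsq(np.c_[v1,-v2],c2-c1,rcond=None)[0]
    a=c1+s[0]*v1;b=c2+s[1]*v2;return (a+b)/2,np.linalg.norm(a-b)
def proj(d,p):
    K,R,t=cam(d);q=K@(R@np.array(p)+t);return q[:2]/q[2]
def blobs(m,roi,amin=4):
    x0,y0,x1,y1=roi;z=np.zeros_like(m,np.uint8);z[y0:y1,x0:x1]=m[y0:y1,x0:x1]
    n,_,st,c=cv2.connectedComponentsWithStats(z);return [(st[i,4],c[i].round(1),st[i,:4]) for i in range(1,n) if st[i,4]>=amin]
E
python3 - <<'E'
import pickle;from h import *
d=pickle.load(open("d0.pkl","rb"))
R={"scene":(240,165,375,275),"top":(200,160,320,275)}
for n in R:
    f=d[n]["frame"];h=cv2.cvtColor(f,cv2.COLOR_RGB2HSV);H,S,V=cv2.split(h)
    red=((H<6)|(H>174))&(S>170)&(V>80)
    br=(H>=6)&(H<28)&(S>110)&(V>50)
    print(n,"red",blobs(red,R[n]));print(" brass",*[(a,c,plane(d[n],c,.085)[:2].round(3)) for a,c,_ in blobs(br,R[n])],sep="\n")
    x0,y0,x1,y1=R[n]
    cv2.imwrite(f"pics/{n}c.png",cv2.resize(f[y0:y1,x0:x1,::-1],None,fx=5,fy=5,interpolation=2)[:600])
E
```

```text
scene red [(np.int32(37), array([360.8, 210.8]), array([358, 208,   7,   7], dtype=int32))]
 brass
(np.int32(4381), array([321.7, 216.5]), array([0.481, 0.13 ]))
(np.int32(16), array([294.2, 175.6]), array([0.366, 0.041]))
(np.int32(16), array([331.1, 184.9]), array([0.379, 0.142]))
(np.int32(16), array([260.6, 189.9]), array([ 0.428, -0.039]))
(np.int32(7), array([351.1, 214.6]), array([0.461, 0.204]))
(np.int32(18), array([248.3, 221.8]), array([ 0.53 , -0.051]))
(np.int32(75), array([275.2, 241.6]), array([0.573, 0.027]))
(np.int32(22), array([343. , 247.4]), array([0.559, 0.193]))
(np.int32(19), array([266.5, 253.7]), array([0.61 , 0.012]))
(np.int32(24), array([307. , 265.2]), array([0.622, 0.113]))
top red [(np.int32(24), array([206.5, 212. ]), array([204, 210,   6,   5], dtype=int32))]
 brass
(np.int32(15), array([248.9, 174.1]), array([0.622, 0.112]))
(np.int32(14), array([283.2, 178.3]), array([0.61 , 0.012]))
(np.int32(29), array([277.5, 187.4]), array([0.583, 0.028]))
(np.int32(10), array([221.2, 194.9]), array([0.559, 0.192]))
(np.int32(4), array([313. , 200.2]), array([ 0.546, -0.076]))
(np.int32(12), array([304.9, 205.3]), array([ 0.531, -0.052]))
(np.int32(6), array([206., 209.]), array([0.518, 0.236]))
(np.int32(4), array([205.2, 215. ]), array([0.5  , 0.237]))
(np.int32(10), array([300.3, 240.5]), array([ 0.428, -0.039]))
(np.int32(14), array([237.5, 257.6]), array([0.378, 0.141]))
(np.int32(12), array([272.9, 261.7]), array([0.367, 0.04 ]))
```

```bash
python3 -c "
import cv2,numpy as np
a=cv2.imread('pics/scenec.png');b=cv2.imread('pics/topc.png')
a=cv2.resize(a,(400,int(a.shape[0]*400/a.shape[1])));b=cv2.resize(b,(400,int(b.shape[0]*400/b.shape[1])))
h=max(len(a),len(b));p=lambda i:np.pad(i,((0,h-len(i)),(0,0),(0,0)));cv2.imwrite('pics/c1.png',np.hstack([p(a),p(b)]))"
```

```text
(no output)
```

View pics/c1.png

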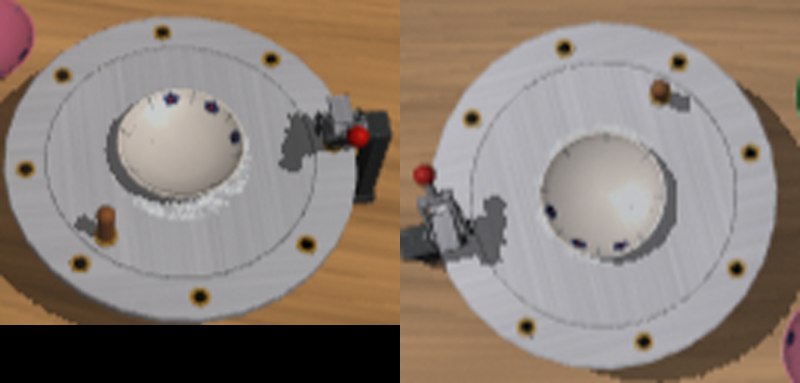

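The holes agree between the two views at z=0.085. That puts the wheel centre at about (0.494, 0.0767) and the stand yaw at about 16°. I'll check the ball height by triangulation and start moving.

```bash
cat >> h.py <<'E'
C=np.array([.494,.0767]);A=np.arctan2(.1285,-.037)-np.pi/2
def w(sx,sy): return C+np.array([[np.cos(A),-np.sin(A)],[np.sin(A),np.cos(A)]])@np.array([sx,sy])
def st(p): return np.array([[np.cos(A),np.sin(A)],[-np.sin(A),np.cos(A)]])@(np.array(p)[:2]-C)
from scipy.spatial.transform import Rotation as Ro
def go(o,sx,sy,z,yaw=0):
    """remaining tool-frame shift (units) to stand coords, and tool-z turn to align tool x with stand x + yaw"""
    q=o["tool_rot"];R=Ro.from_quat(np.r_[q[1:],q[0]])
    D=Ro.from_matrix(np.array([[np.cos(A+yaw),np.sin(A+yaw),0],[np.sin(A+yaw),-np.cos(A+yaw),0],[0,0,-1]]).T)
    t=(R.inv()*D).as_rotvec()/.08
    print("stand",(st(o["position"])*1e3).round(1),"z",o["position"][2].round(4),"turn",t.round(2),"shift after turn",(D.inv().apply(np.r_[w(sx,sy),z]-o["position"])/.04).round(2),"F",o["contact_force"].round(1),o["clock"])
E
python3 - <<'E'
import pickle;from h import *;from station import env
d=pickle.load(open("d0.pkl","rb"));print(np.degrees(A))
p,e=tri(d["scene"],(360.8,210.8),d["top"],(206.5,212));print("ball",p,e,st(p))
p,e=tri(d["scene"],(275.2,236),d["top"],(279.5,187));print("peg",p,e,st(p))
go(env.observe(),.09,.133,.23)
E
```

```text
16.0631066331328
ball [0.50176943 0.2181225  0.17211555] 0.0008880285064749165 [0.04659713 0.13375124]
peg [0.57814728 0.02484559 0.12227252] 0.005519509235342449 [ 0.06651406 -0.0731131 ]
stand [-378.1 -575.6] z 0.2304 turn [-0.03  0.    2.28] shift after turn [ 1.170e+01 -1.772e+01  1.000e-02] F [ 0.1  0.  -0.6] 0.15
```

Emit:
play_rows --motion '[0, 0, 0, 0, 0, 0.76, 0, 0, 0, 0, 0, 0, 0.76, 0, 0, 0, 0, 0, 0, 0.76, 0, 0.65, -1, 0, 0, 0, 0, 0, 0.65, -1, 0, 0, 0, 0, 0, 0.65, -1, 0, 0, 0, 0, 0, 0.65, -1, 0, 0, 0, 0, 0, 0.65, -1, 0, 0, 0, 0, 0, 0.65, -1, 0, 0, 0, 0, 0, 0.65, -1, 0, 0, 0, 0, 0]'

```text
clock: 1.4
position: [0.3878, -0.2605, 0.2313]
tool_rot: [-0.0, 0.99, 0.14, 0.0]
contact_force: [1.1, -0.5, 0.7]
opening: 0.0003
grip_force: 0.0
```

```bash
python3 -c "
from h import *;from station import env
go(env.observe(),.09,.133,.22)"
```

```text
stand [-195.3 -294.7] z 0.2313 turn [-0. -0.  0.] shift after turn [  7.13 -10.69   0.28] F [ 1.1 -0.5  0.7] 1.4
```

The ball measures 172 mm high at (46.6, 133.8), which matches the text. Next I go to the +x side of the lever.

Emit:
play_rows --motion '[0.71, -1, 0, 0, 0, 0, 0, 0.71, -1, 0, 0, 0, 0, 0, 0.71, -1, 0, 0, 0, 0, 0, 0.71, -1, 0, 0, 0, 0, 0, 0.71, -1, 0, 0, 0, 0, 0, 0.71, -1, 0, 0, 0, 0, 0, 0.71, -1, 0, 0, 0, 0, 0, 0.71, -1, 0, 0, 0, 0, 0, 0.71, -1, 0, 0, 0, 0, 0, 0, -0.6, 0, 0, 0, 0, 0]'

```text
clock: 2.65
position: [0.5275, 0.1811, 0.2308]
tool_rot: [-0.001, 0.99, 0.141, 0.0]
contact_force: [0.6, -0.3, -0.2]
opening: -0.0002
grip_force: 0.0
```

Emit:
play_rows --motion '[0.5, -0.4, 0, 0, 0, 0, 0, 0.3, 0, 0, 0, 0, 0, 0, 0, 0, 0, 0, 0, 0, 0]'

```text
clock: 3.02
position: [0.554, 0.2006, 0.2309]
tool_rot: [0.001, 0.99, 0.139, -0.0]
contact_force: [0.3, 0.0, 0.0]
opening: 0.0001
grip_force: 0.0
```

```bash
python3 -c "
from h import *;from station import env,get_image
o=env.observe();go(o,.09,.133,.165)
d=get_image('wrist');cv2.imwrite('pics/w1.png',d['frame'][:,:,::-1])
s=get_image('scene');cv2.imwrite('pics/s1.png',s['frame'][:,:,::-1])
"
```

```text
stand [ 91.9 102.4] z 0.2309 turn [ 0.01  0.01 -0.02] shift after turn [-0.05 -0.76  1.65] F [0.3 0.  0. ] 3.025
```

View pics/w1.png

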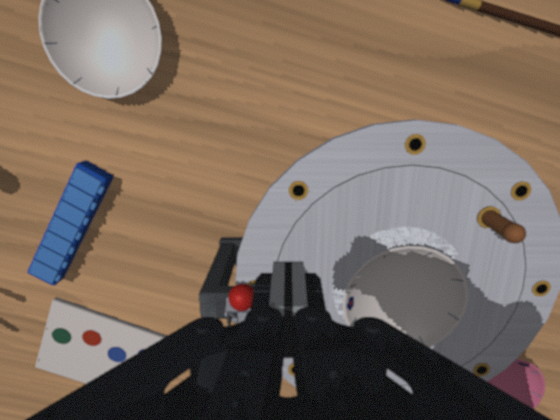

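The wrist view shows the ball at (241,297), to the left of the closed fingers at (288,285). The fingers need to go about 30 mm further in stand +y and then down.

Emit:
play_rows --motion '[0, -0.38, 0, 0, 0, 0, 0, 0, -0.38, 0, 0, 0, 0, 0, 0, 0, 0.55, 0, 0, 0, 0, 0, 0, 0.55, 0, 0, 0, 0, 0, 0, 0.5, 0, 0, 0, 0, -0.3, 0, 0, 0, 0, 0, 0, 0, 0, 0, 0, 0, 0, 0]'

```text
clock: 4.0
position: [0.5322, 0.2285, 0.1682]
tool_rot: [-0.0, 0.99, 0.14, -0.0]
contact_force: [0.0, 0.2, -0.0]
opening: 0.0001
grip_force: 0.0
```

Emit:
play_rows --motion '[-0.25, 0, 0, 0, 0, 0, 0, -0.25, 0, 0, 0, 0, 0, 0, -0.25, 0, 0, 0, 0, 0, 0, -0.25, 0, 0, 0, 0, 0, 0, -0.25, 0, 0, 0, 0, 0, 0, -0.25, 0, 0, 0, 0, 0, 0, -0.25, 0, 0, 0, 0, 0, 0, -0.25, 0, 0, 0, 0, 0, 0, 0, 0, 0, 0, 0, 0, 0]'

```text
clock: 5.12
position: [0.4544, 0.2049, 0.1669]
tool_rot: [0.001, 0.99, 0.14, -0.002]
contact_force: [-0.0, -0.7, 0.2]
opening: -0.0
grip_force: 0.0
```

```bash
python3 -c "
from h import *;from station import env,get_image
o=env.observe();go(o,-.025,.133,.165)
"
```

```text
stand [ -2.6 134.2] z 0.1669 turn [0.01 0.05 0.01] shift after turn [-0.56  0.03  0.05] F [-0.  -0.7  0.2] 5.125
```

Emit:
play_rows --motion '[-0.2, 0, 0, 0, 0, 0, 0, -0.2, 0, 0, 0, 0, 0, 0, -0.2, 0, 0, 0, 0, 0, 0, 0, 0, 0, 0, 0, 0, 0]'

```text
clock: 5.62
position: [0.4325, 0.1986, 0.1674]
tool_rot: [0.0, 0.99, 0.14, -0.001]
contact_force: [0.4, 0.1, -0.6]
opening: -0.0003
grip_force: 0.0
```

```bash
cat > look.py <<'E'
from h import *;from station import env,get_image
import sys
def red():
    D={n:get_image(n) for n in("scene","top")};c={}
    for n,d in D.items():
        h=cv2.cvtColor(d["frame"],cv2.COLOR_RGB2HSV);H,S,V=cv2.split(h);K=np.array
        R={"scene":(320,180,375,250),"top":(190,195,235,240)}[n]
        b=blobs(((H<6)|(H>174))&(S>150)&(V>60),R,3);print(n,[(int(a),x) for a,x,_ in b])
        if b:c[n]=max(b,key=lambda t:t[0])[1]
    if len(c)==2: p,e=tri(D["scene"],c["scene"],D["top"],c["top"]);print("ball",st(p),p[2],e)
    elif c:
        n=list(c)[0];print("ball@.172",n,st(plane(D[n],c[n],.172)))
    return D
E
python3 -c "
from look import *
o=env.observe();go(o,-.028,.133,.165);D=red()
f=D['scene']['frame'][150:300,220:400];cv2.imwrite('pics/s2.png',cv2.resize(f[:,:,::-1],None,fx=4,fy=4))
"
```

```text
stand [-25.4 134.2] z 0.1674 turn [0.   0.01 0.  ] shift after turn [-0.07  0.03  0.06] F [ 0.4  0.1 -0.6] 5.625
scene []
top []
```

View pics/s2.png

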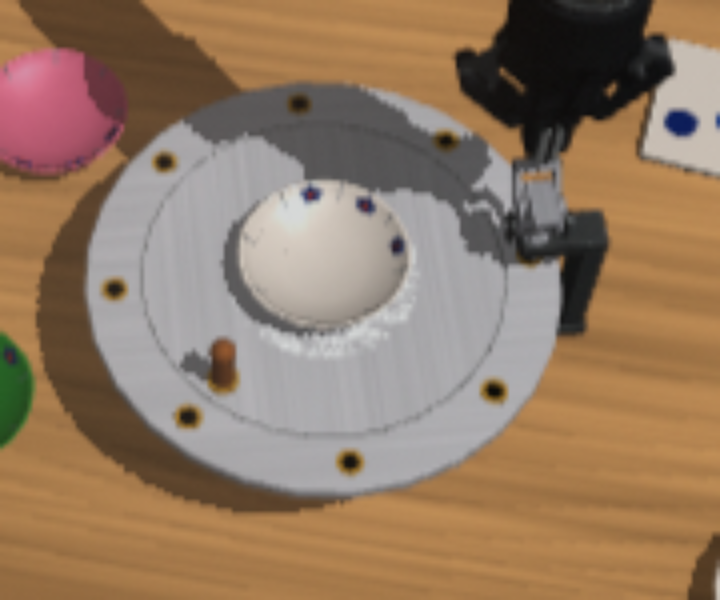

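The closed fingers stand at the lever and hide the ball, and the wheel hasn't moved. I push a touch more, then back off and lift clear to check.

Emit:
play_rows --motion '[-0.1, 0, 0, 0, 0, 0, 0, 0, 0, 0, 0, 0, 0, 0, 0.5, 0, 0, 0, 0, 0, 0, 0.5, 0, 0, 0, 0, 0, 0, 0.6, 0, -0.6, 0, 0, 0, 0, 0.8, 0.6, -0.6, 0, 0, 0, 0, 0.8, 0.8, -0.3, 0, 0, 0, 0, 0, 0, 0, 0, 0, 0, 0]'

```text
clock: 6.72
position: [0.5705, 0.1755, 0.2276]
tool_rot: [0.001, 0.991, 0.136, 0.0]
contact_force: [-0.5, -0.0, -0.3]
opening: 0.0001
grip_force: 0.0
```

```bash
python3 -c "
from look import *
o=env.observe();go(o,.09,-.055,.225);D=red()
"
```

```text
stand [100.9  73.8] z 0.2276 turn [ 0.03 -0.01 -0.08] shift after turn [-0.27  3.22  0.06] F [-0.5 -0.  -0.3] 6.725
scene []
top []
```

Emit:
play_rows --motion '[0, 1, 0, 0, 0, 1, 0.5, 0, 1, 0, 0, 0, 1, 0.5, -0.2, 1, 0, 0, 0, 1, 0.5, 0, 0, 0, 0, 0, 1, 0.5, 0, 0, 0, 0, 0, 1, 0.5, 0, 0, 0, 0, 0, 1, 0.5, 0, 0, 0, 0, 0, 1, 0.5, 0, 0, 0, 0, 0, 1, 0.5, 0, 0, 0, 0, 0, 0, 0.5]'

```text
clock: 7.95
position: [0.5822, 0.0628, 0.2267]
tool_rot: [-0.0, 0.984, -0.177, -0.002]
contact_force: [-0.2, -0.3, -0.2]
opening: 0.0428
grip_force: 0.0
```

```bash
python3 -c "
from look import *
o=env.observe();go(o,.0707,-.0707,.22,-np.pi/4);print(o['qpos'].round(2),o['opening']);D=red()
for n in D: print(n,proj(D[n],np.r_[w(-.045,.133),.172]))
x=D['scene']['frame'][140:290,220:400];y=D['top']['frame'][140:290,190:340];cv2.imwrite('pics/s3.png',np.hstack([cv2.resize(x[:,:,::-1],None,fx=2.4,fy=2.4),cv2.resize(y[:,:,::-1],None,fx=2.4,fy=2.4)]))
"
```

```text
stand [ 80.9 -37.8] z 0.2267 turn [0.01 0.04 1.86] shift after turn [0.4  0.76 0.17] F [-0.2 -0.3 -0.2] 7.95
[-0.18  0.52  0.06  1.62 -0.04  1.   -2.04] 0.04277310874606045
scene [(16, array([353.5, 180.9]))]
top []
ball@.172 scene [-0.04017893  0.1332379 ]
scene [353.03827604 179.31454758]
top [215.26053553 244.91190506]
```

View pics/s3.png

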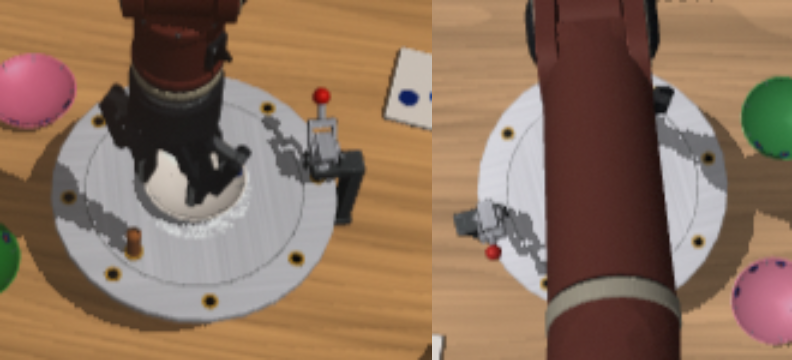

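The lever is thrown over: the ball shows at top (215,245), as predicted, and the wheel still stands at 0. Now over the peg and down, with the fingers half open.

```bash
python3 -c "
from look import *
o=env.observe();go(o,.0707,-.0707,.098,-np.pi/4+.149)"
```

```text
stand [ 81.3 -38.5] z 0.227 turn [ 0.    0.02 -0.01] shift after turn [0.26 0.8  3.22] F [-1.6  0.  -0.5] 8.05
```

Emit:
play_rows --motion '[0.13, 0.4, 0, 0, 0, 0, 0.5, 0.13, 0.4, 0.2, 0, 0, 0, 0.5, 0, 0, 0.5, 0, 0, 0, 0.5, 0, 0, 0.5, 0, 0, 0, 0.5, 0, 0, 0.5, 0, 0, 0, 0.5, 0, 0, 0, 0, 0, 0, 0.5, 0, 0, 0, 0, 0, 0, 0.5]'

```text
clock: 8.93
position: [0.5828, 0.0264, 0.1598]
tool_rot: [0.0, 0.984, -0.179, 0.0]
contact_force: [-0.5, 0.5, 0.3]
opening: 0.0427
grip_force: 0.0
```

```bash
python3 -c "
from look import *
o=env.observe();go(o,.0707,-.0707,.098,-np.pi/4+.149)
x=get_image('wrist')['frame'];y=get_image('scene')['frame'][170:290,220:380];cv2.imwrite('pics/s4.png',np.hstack([cv2.resize(x[120:,:,::-1],(448,240)),cv2.resize(y[:,:,::-1],(320,240))]))"
```

```text
stand [ 71.4 -72.9] z 0.1598 turn [-0.   -0.01 -0.06] shift after turn [-0.05 -0.03  1.55] F [-0.5  0.5  0.3] 8.925
```

View pics/s4.png

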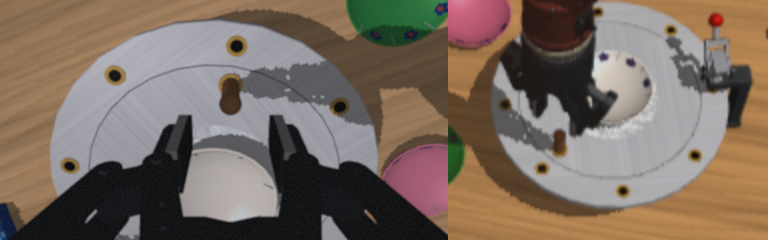

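The wrist view shows the peg at about (287,243) full-frame, centred between the open fingers. I'll compare that with the projected nominal position.

```bash
python3 -c "
from look import *
d=get_image('wrist');h=cv2.cvtColor(d['frame'],cv2.COLOR_RGB2HSV);H,S,V=cv2.split(h)
print([(int(a),c,s) for a,c,s in blobs((H>=4)&(H<20)&(S>100)&(V>30)&(V<160),(255,195,320,290),60)])
for z in(.122,.085):print(proj(d,np.r_[w(.0707,-.0707),z]))
"
```

```text
[(994, array([288.6, 237.7]), array([275, 213,  29,  49], dtype=int32))]
[285.04344825 246.49116879]
[285.47894988 222.79248925]
```

The projection matches within about 2 mm, so I descend and close on the peg.

Emit:
play_rows --motion '[0, 0, 0.4, 0, 0, 0, 0.5, 0, 0, 0.4, 0, 0, 0, 0.5, 0, 0, 0.4, 0, 0, 0, 0.5, 0, 0, 0.35, 0, 0, 0, 0.5, 0, 0, 0, 0, 0, 0, 0.5, 0, 0, 0, 0, 0, 0, 0.3, 0, 0, 0, 0, 0, 0, 0.2, 0, 0, 0, 0, 0, 0, 0.1, 0, 0, 0, 0, 0, 0, 0.1, 0, 0, 0, 0, 0, 0, 0.1]' --force 20

```text
clock: 10.32
position: [0.5828, 0.027, 0.098]
tool_rot: [0.0, 0.984, -0.179, 0.001]
contact_force: [0.1, -2.3, 3.1]
opening: 0.0142
grip_force: 19.5
```

```bash
python3 -c "
from look import *
o=env.observe();go(o,.0707,-.0707,.098,-np.pi/4+.149);print(o['opening'],o['grip_force'],o['contact_force'])"
```

```text
stand [ 71.6 -72.3] z 0.098 turn [ 0.   -0.02 -0.05] shift after turn [-0.04 -0.02 -0.  ] F [ 0.1 -2.3  3.1] 10.325
0.014207731884698488 19.54137772321701 [ 0.11495346 -2.30465234  3.08057203]
```

The peg is gripped at 14.2 mm. Now the arc, with constant rows of 0.7 turn.

Emit:
play_rows --motion '[-0.025, 0.138, 0, 0, 0, 0.7, 0.1, -0.025, 0.138, 0, 0, 0, 0.7, 0.1, -0.025, 0.138, 0, 0, 0, 0.7, 0.1, -0.025, 0.138, 0, 0, 0, 0.7, 0.1, -0.025, 0.138, 0, 0, 0, 0.7, 0.1, -0.025, 0.138, 0, 0, 0, 0.7, 0.1, -0.025, 0.138, 0, 0, 0, 0.7, 0.1, 0, 0, 0, 0, 0, 0, 0.1]'

```text
clock: 11.32
position: [0.5566, -0.004, 0.0979]
tool_rot: [0.001, 0.929, -0.369, 0.0]
contact_force: [-0.6, -3.1, 7.5]
opening: 0.0143
grip_force: 19.8
```

```bash
python3 -c "
from look import *
o=env.observe();go(o,0,-.1,.098,-np.pi/2+.149);p=st(o['position']);print(np.hypot(*p),np.degrees(np.arctan2(p[1],p[0])),o['opening'],o['grip_force'],o['contact_force'],o['qpos'])"
```

```text
stand [ 37.8 -94.9] z 0.0979 turn [ 0.01 -0.02  4.82] shift after turn [-0.01  0.95 -0.  ] F [-0.6 -3.1  7.5] 11.325
0.10211452004336648 -68.28793848428752 0.014265117324754297 19.778458178043365 [-0.56001396 -3.1040844   7.5340847 ] [-0.13536361  0.64300328  0.15935206  1.84595115 -0.15207447  0.66456301
 -2.21382426]
```

Emit:
play_rows --motion '[-0.025, 0.138, 0, 0, 0, 0.7, 0.1, -0.025, 0.138, 0, 0, 0, 0.7, 0.1, -0.025, 0.138, 0, 0, 0, 0.7, 0.1, -0.025, 0.138, 0, 0, 0, 0.7, 0.1, -0.025, 0.138, 0, 0, 0, 0.7, 0.1, -0.025, 0.138, 0, 0, 0, 0.7, 0.1, -0.025, 0.138, 0, 0, 0, 0.7, 0.1, 0, 0, 0, 0, 0, 0, 0.1, 0, 0, 0, 0, 0, 0, 0.1]'

```text
clock: 12.45
position: [0.5212, -0.0222, 0.0978]
tool_rot: [0.001, 0.84, -0.543, 0.0]
contact_force: [-1.2, -3.2, 8.0]
opening: 0.0139
grip_force: 19.9
```

```bash
python3 -c "
from look import *
o=env.observe();go(o,0,-.1,.098,-np.pi/2+.149);p=st(o['position']);print(np.hypot(*p),np.degrees(np.arctan2(p[1],p[0])),o['opening'],o['grip_force'],o['contact_force'],o['qpos'])
# hole residual vs start
H0=np.array([(.622,.112),(.610,.012),(.559,.1925),(.531,-.0515),(.428,-.039),(.378,.1415),(.3665,.0405)])
for n,R in (('scene',(240,165,375,275)),('top',(200,160,320,275))):
    d=get_image(n);Hh,S,V=cv2.split(cv2.cvtColor(d['frame'],cv2.COLOR_RGB2HSV))
    r=[]
    for a,c,_ in blobs((Hh>=6)&(Hh<28)&(S>110)&(V>50),R,8):
        if a>40: continue
        q=plane(d,c,.085)[:2];s=st(q)
        if abs(np.hypot(*s)-.133)<.006: r.append((np.degrees(np.arctan2(s[1],s[0]))+22.5)%45-22.5)
    print(n,np.round(r,2))
"
```

```text
stand [  -1.2 -102.6] z 0.0978 turn [ 0.02 -0.02 -0.08] shift after turn [-0.06 -0.04 -0.  ] F [-1.2 -3.2  8. ] 12.45
0.10258915863930705 -90.6877173000894 0.013928904641874651 19.87946927547455 [-1.16747541 -3.24120888  7.96914044] [-0.17643392  0.61275931  0.2665869   1.9441993  -0.26055091  0.61873052
 -2.46163273]
scene [-0.19 -0.58 -0.1   0.06 -0.14 -0.03]
top [-0.19 -0.25]
```

The wheel stands at the next hole, with a residual of about −0.2°. I release, rise and turn the hand back.

Emit:
play_rows --motion '[0, 0, 0, 0, 0, 0, 0.25, 0, 0, 0, 0, 0, 0, 0.4, 0, 0, 0, 0, 0, 0, 0.4, 0, 0, -0.4, 0, 0, 0, 0.4, 0, 0, -0.8, 0, 0, 0, 0.4, 0, 0, -1, 0, 0, 0, 0.4, 0, 0, -1, 0, 0, -1, 0, 0, 0, -0.1, 0, 0, -1, 0, 0, 0, 0, 0, 0, -1, 0, 0, 0, 0, 0, 0, -1, 0]'

```text
clock: 13.8
position: [0.5218, -0.0196, 0.2291]
tool_rot: [0.0, 0.917, -0.399, -0.001]
contact_force: [-0.3, 0.0, 0.1]
opening: 0.0001
grip_force: 0.0
```

Emit:
play_rows --motion '[0, 0, 0, 0, 0, -1, 0, 0, 0, 0, 0, 0, -1, 0, 0, 0, 0, 0, 0, -1, 0, 0, 0, 0, 0, 0, -1, 0, 0, 0, 0, 0, 0, -1, 0, 0, 0, 0, 0, 0, -1, 0, 0, 0, 0, 0, 0, -1, 0, 0, 0, 0, 0, 0, -1, 0, 0, 0, 0, 0, 0, -1, 0, 0, 0, 0, 0, 0, -1, 0]'

```text
clock: 15.05
position: [0.5217, -0.0197, 0.2289]
tool_rot: [-0.0, 1.0, -0.011, -0.001]
contact_force: [0.5, -0.1, -0.6]
opening: 0.0001
grip_force: 0.0
```

Emit:
play_rows --motion '[0, 0, 0, 0, 0, -1, 0, 0, 0, 0, 0, 0, -1, 0, 0, 0, 0, 0, 0, -1, 0, 0, 0, 0, 0, 0, -0.8, 0, 0, 0, 0, 0, 0, 0, 0]'

```text
clock: 15.68
position: [0.5218, -0.0198, 0.2289]
tool_rot: [-0.0, 0.99, 0.139, -0.001]
contact_force: [0.2, -0.0, 0.5]
opening: 0.0
grip_force: 0.0
```

```bash
python3 -c "
from look import *
o=env.observe();go(o,-.075,.133,.23);print(o['qpos'].round(2))"
```

```text
stand [   0.  -100.5] z 0.2289 turn [-0.01  0.01 -0.01] shift after turn [-1.88 -5.84 -0.03] F [ 0.2 -0.   0.5] 15.675
[ 0.02  0.42 -0.04  1.79  0.02  0.93 -1.31]
```

Emit:
play_rows --motion '[-0.7, -0.7, 0, 0, 0, 0, 0, -0.7, -0.8, 0, 0, 0, 0, 0, -0.48, -0.8, 0, 0, 0, 0, 0, 0, -0.9, 0, 0, 0, 0, 0, 0, -0.9, 0, 0, 0, 0, 0, 0, -0.9, 0, 0, 0, 0, 0, 0, -0.84, 0, 0, 0, 0, 0, 0, 0, 0, 0, 0, 0, 0, 0, 0, 0, 0, 0, 0, 0]'

```text
clock: 16.8
position: [0.3853, 0.183, 0.2292]
tool_rot: [0.0, 0.99, 0.139, -0.0]
contact_force: [-0.6, -0.4, -0.9]
opening: -0.0001
grip_force: 0.0
```

```bash
python3 -c "
from look import *
o=env.observe();go(o,-.075,.133,.166);print(o['qpos'].round(2))"
```

```text
stand [-75.  132.3] z 0.2292 turn [ 0.01  0.01 -0.01] shift after turn [-0.   -0.02  1.58] F [-0.6 -0.4 -0.9] 16.8
[-0.4   0.28 -0.12  2.03  0.05  0.84 -1.84]
```

Emit:
play_rows --motion '[-0.08, 0, 0.4, 0, 0, 0, 0, 0, 0, 0.6, 0, 0, 0, 0, 0, 0, 0.58, 0, 0, 0, 0, 0, 0, 0, 0, 0, 0, 0, 0.25, 0, 0, 0, 0, 0, 0, 0.25, 0, 0, 0, 0, 0, 0, 0.25, 0, 0, 0, 0, 0, 0, 0.25, 0, 0, 0, 0, 0, 0, 0.25, 0, 0, 0, 0, 0, 0, 0, 0, 0, 0, 0, 0, 0]'

```text
clock: 18.05
position: [0.4316, 0.1971, 0.1662]
tool_rot: [-0.0, 0.99, 0.14, 0.001]
contact_force: [0.1, 0.1, -0.0]
opening: -0.0001
grip_force: 0.0
```

```bash
python3 -c "
from look import *
o=env.observe();go(o,-.0,.133,.166);red()"
```

```text
stand [-26.7 133. ] z 0.1662 turn [-0.   -0.02 -0.  ] shift after turn [ 0.67 -0.    0.  ] F [ 0.1  0.1 -0. ] 18.05
scene [(42, array([360.6, 210.9]))]
top [(29, array([206.5, 212.2]))]
ball [0.04617419 0.13380054] 0.17099591590455826 0.0003649566078093341
```

The lever is back at its start position, so I retreat and compare the pin region with the first pictures.

Emit:
play_rows --motion '[-0.5, 0, 0, 0, 0, 0, 0, -0.4, 0, -0.3, 0, 0, 0, 0, 0, 0, -1, 0, 0, 0, 0, 0, 0, -0.7, 0, 0, 0, 0, 0, 0.9, 0, 0, 0, 0, 0, 0, 1, 0, 0, 0, 0, 0, 0, 1, 0, 0, 0, 0, 0, 0, 1, 0, 0, 0, 0, 0, 0, 1, 0, 0, 0, 0, 0, 0, 1, 0, 0, 0, 0, 0]'

```text
clock: 19.4
position: [0.4608, -0.0411, 0.2462]
tool_rot: [-0.0, 0.99, 0.14, -0.0]
contact_force: [0.2, 0.6, -0.1]
opening: -0.0005
grip_force: 0.0
```

Emit:
play_rows --motion '[0, 1, 0, 0, 0, 0, 0, 0, 1, 0, 0, 0, 0, 0, 0, 1, 0, 0, 0, 0, 0, 0, 1, 0, 0, 0, 0, 0, 0, 0, 0, 0, 0, 0, 0]'

```text
clock: 20.02
position: [0.5047, -0.1977, 0.2457]
tool_rot: [0.001, 0.991, 0.137, -0.0]
contact_force: [-0.2, 0.1, 0.1]
opening: -0.0
grip_force: 0.0
```

```bash
python3 -c "
from look import *
import pickle
d0=pickle.load(open('d0.pkl','rb'));o=env.observe();go(o,0,0,.2);D=red()
for n,R in (('scene',(240,165,375,275)),('top',(200,160,320,275))):
    d=D[n];Hh,S,V=cv2.split(cv2.cvtColor(d['frame'],cv2.COLOR_RGB2HSV));r=[]
    for a,c,_ in blobs((Hh>=6)&(Hh<28)&(S>110)&(V>50),R,8):
        s=st(plane(d,c,.085)[:2])
        if a<=40 and abs(np.hypot(*s)-.133)<.006: r.append((np.degrees(np.arctan2(s[1],s[0]))+22.5)%45-22.5)
    print(n,np.round(r,2),np.mean(r))
a=d0['scene']['frame'][190:250,330:385];b=D['scene']['frame'][190:250,330:385];c=D['scene']['frame'][160:280,235:380]
cv2.imwrite('pics/f.png',np.hstack([cv2.resize(i,(260,280),interpolation=0) for i in(a,b,c)])[:,:,::-1])
print('diff',np.abs(a.astype(int)-b)[5:45,10:45].mean())
"
```

```text
stand [ -65.6 -266.7] z 0.2457 turn [ 0.02  0.01 -0.08] shift after turn [ 1.64 -6.67  1.14] F [-0.2  0.1  0.1] 20.025
scene [(42, array([360.6, 210.9]))]
top [(27, array([206.6, 212.1]))]
ball [0.04634868 0.13356978] 0.17130364897793415 0.0006531443957065829
scene [-0.19 -0.41 -0.16 -0.33  0.06 -0.14  0.06] -0.16005697811090666
top [-0.19 -0.58 -0.4  -0.48 -0.25  0.26] -0.27214179389925813
diff 6.966666666666667
```

View pics/f.png

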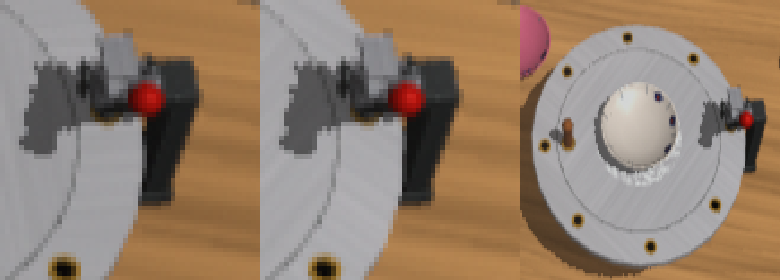

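The pin crosshead, lever and holes look the same as at the start, the peg is one hole on, and the dish is centred and turned with the wheel. I'll hand it in.

```bash
python3 -c "
from station import env
print(env.finish_job())"
```

```text
the job is handed in; nothing more can be done
None
```

The wheel is advanced one hole clockwise and the job is handed in at about 20 s: in the last pictures the hole angles are within about 0.3° of the mark, the pin looks fully home, the lever is back at its start and the dish still looks centred; the judge returned no verdict.

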